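Hold back the sieve drive's belt tensioner

TASK

Get the powder-sieve drive ready for a new belt: press the yellow brake lever down until its catch holds it and let go of it, then push the orange tab of the sprung tensioner arm back until the ratchet clicks. Finish while still holding the arm with the gripper, pushed clearly beyond the click so that it is not resting back on its pawl, with the brake lever still latched. Leave the two printed cages, the brush and the jar where they are.

Things in the scene. Friction and masses are not known exactly. Their poses are not given: they have to be found in the camera images.
- paddle (a point): centre of the upper face of the yellow paddle (50 x 42 mm, 12 mm thick) at the end of the brake lever, a fixed grey block beside the drive on its left or its right; the lever reaches from its pivot towards the robot side and this point is 115 mm out along the lever and 7 mm above its centre line, which passes through the pivot. The paddle starts about 136 mm above the bench and is about 92 mm up when latched; nothing stands under it
- brake_pivot (a point): axis of the brake lever (level, square to the lever), 85 mm above the bench, fixed; the paddle's centre runs on an arc about it. The posts beside it reach 95 mm up
- brake (a joint): angle of the brake lever, rad: 0 raised by its spring (lever 0.4 rad above level), grows as the paddle goes down; the catch snaps in at about 0.40 (lever level) and then keeps it at about 0.385 when let go; end stop 0.50. It takes about 5 N on the paddle at first, 9 to 10 N at the click
- tab (a point): centre of the orange push tab, an upright plate 10 mm thick, 36 mm wide along the arm, that stands on the steel tensioner arm; it spans 39 to 91 mm above the bench (centre 65 mm), 78 mm from the arm's pivot. It can be pushed with shut fingers or pinched from above. The arm itself is 12 mm thick, its top 39 mm up
- pivot (a point): upright axis of the tensioner arm on the blue drive plate, fixed, 33 mm above the bench; pushed back, the tab swings about it clockwise as seen from above, away from the robot. The blue plate is 12 mm thick; the aluminium pulleys beyond the tab are up to 46 mm high
- roller (a point): centre of the black idler roller at the arm's end, 40 mm in diameter, 39 to 75 mm above the bench, 130 mm from the pivot (52 mm beyond the tab's centre)
- tensioner (a joint): angle of the tensioner arm, rad: 0 at rest on its spring, grows as it is pushed back; the ratchet clicks at about 0.40, and if let go after that the arm rests back on the pawl at about 0.39; end stop 0.62. It takes about 5 N at the tab at first, about 11 N at 0.50; clearly beyond the click means more than 0.43
- ratchet (a joint): angle of the red ratchet pawl beside the tensioner's tail, rad: 0 at rest, lifts to about 0.14 as the pin rides over it, and drops back to 0 at the click
- cage_a_center (a point): centre of a loose grey printed lattice cube, 50 mm, in the low black tray (200 x 170 x 30 mm) on the side of the drive away from the brake: leave alone
- cage_b_center (a point): centre of the other loose printed cube in the tray: leave alone
- brush: loose hand brush lying on the bench between robot and drive, about 200 mm long: leave alone
- jar: closed white jar with blue lid, 70 mm across, 90 mm high, standing on the bench between robot and drive, to the right of the brush; origin under its centre: leave alone
Mind the look-alikes: they are no part of the job. Of the things shaped like the part that bears paddle, the grey one is meant.

How it is judged:
On the way, in this order (a step that is already met when the one before it is completed fails the run):
1. the brake lever is latched down by its catch and let go (value of joint brake above 0.36 rad and contact force between each of the arm, the fingers and brake below 0.5 N), for 0.3 s.
2. the tensioner arm is pushed back beyond the ratchet click, the pawl dropped in behind (value of joint tensioner above 0.43 rad and value of joint ratchet below 0.08 rad and contact force between any of the fingers, the arm and tensioner above 2 N), for 0.2 s.
At the end, for the whole second after the job is handed in: the brake lever stays latched (joint above 0.36) with the robot off it; the gripper presses on the tensioner arm with more than 2 N and keeps it still (under 0.1 rad/s) beyond the click (joint above 0.43; the pawl back in, under 0.08), off the pawl (all of step 1 and all of step 2 and velocity of joint tensioner between -0.1 and 0.1 rad/s); the arm keeps its last pose, push and grip.
It fails at once if a bystander is moved by more than 30 mm (distance of any of cage_a_center, cage_b_center, brush, jar from where it was at the start of the episode above 0.03 m).
It also fails if it takes over 43 s, if anything falls off the work surface, if the arm or the gripper's body presses on something with over 40 N, if the wrist force passes 120 N, or if a joint passes its speed limit or range.

ROBOT

A 6-joint arm with a two-finger parallel gripper is mounted at the origin on the work surface. World frame = base frame: x ahead of the robot, y to its left, z up, the work surface at z = 0. Lengths are in m, angles in rad, forces in N, time in s.
With the tool pointing down it reaches from about 0.4 to 0.825 m from the base axis. Payload 7 kg.
Tool frame: the origin (TCP) lies midway between the tips of the shut fingers; the grasp point (between the pads) lies 19 mm behind it; z points along the fingers, x is the direction in which the jaws open and shut, and the axes are right-handed (so a half turn about z gives the same grasp; the last joint's range is limited). The gripper opens to 88 mm and grips with 3 to 60 N. Pads are 19 mm wide; open, the fingers measure 130 mm over their backs; the gripper's body (78 mm by 193 mm) begins 47 mm behind the grasp point.
Start: joints at [1.392, 0.359, 0.012, 0, -1.224, -0.288], TCP at [0.304, 0.603, 0.187] pointing down, gripper open.
Joint ranges: [-3.07, 3.07], [-1.43, 2.12], [-1.02, 1.25], [-3.03, 1.67], [-3.05, -0], [-3.03, 3.03]. Speed limits (rad/s): [2.39, 2.39, 3.01, 3.14, 3.14, 3.14].

INTERFACE

Orientations are given as a unit quaternion [w, x, y, z].
In Python, from rig import sense, snapshot, calibration, finish_job gives the robot as it stands.
- The arm moves only by the shell command python3 -m pendant 'ROWS' [FORCE]. ROWS is JSON, a list of rows, each a list of 7 numbers: the shift along the tool's x, y, z in units of 60 mm (1.0 is 60 mm), then the turn, a rotation vector about the tool's x, y, z in units of 5 degrees (1.0 is 5 degrees), then the opening in per cent of the stroke, from 0 (shut) to 100 (fully open). In form: [[dx, dy, dz, wx, wy, wz, claw], ...]. A call has 1 to 20 rows; each row shifts and turns the pose as measured when the row begins, along the tool's axes as they then stand; what a row does not reach is not made up. A row lasts 1/8 s, in which the tool goes at most 62.5 mm and 10.7 degrees, less where a joint would pass 70% of its speed; a pose out of reach is approached as far as the arm can. A call is refused whole if a number of a shift passes 1 or a number of a turn 1, either way. A call with a gripper value outside its range is refused whole. The fingers move at their own pace and stop on an object; FORCE is the grip in N (left out, the last holds). Time passes only in rows, so rows that do not move let the fingers close. It gives the time, the measured TCP pose, the force and the opening at its end, in the units of the state.
- sense(): the state, without advancing time (a new reading comes with each control period).
- snapshot(name): name is "scene" or "side" or "wrist"; returns the picture (400x640x3 uint8, blue, green, red); there is no depth.
- calibration(name): a dict with "intrinsics" (3x3 intrinsics, pixels), "k1" (the pictures are not rectified: a ray, as slopes to the right and down, at radius r is drawn at 1 + k1 r^2 times it, then the intrinsics apply), "eye" and "attitude" of the camera in the world. Camera axes: x right, y down, z forward; pixel columns grow to the right and rows downward; lengths in m; the calibration is good to about 2 mm. A picture is of the moment at which its call begins: read the wrist's pose just before it. calibration takes no time and is no camera call; for the wrist camera it gives the pose at the moment of the call.
- finish_job(): hands the job in, once; it reports no verdict.
The state is a dict: "time": time; "joints": joint angles; "joint_vel": joint speeds; "effort": joint torques, N m; "tool_pos": TCP position; "orientation": TCP orientation; "ft_force": force on the tool from outside, world axes, zero at the start; "ft_torque": the same for the moment, N m; "grip_width": finger opening in m.
Only numpy, scipy, OpenCV 4.12 (cv2) and the standard library are available. Lean on these libraries where they do the work, as an engineer would, in place of code of your own. Each camera call takes 0.05 s, during which the arm holds its last target.

## Working session

There is one attempt and no reset: what is moved stays moved. The work goes in short steps, Python scripts to look and compute and a shell command to move; the robot and the scene stay as the last step left them, time stands still between calls to the robot, and variables do not carry over. Pictures are saved under pics/ and viewed, and the job is handed in when it is done.

```bash
ls -la; mkdir -p pics
python3 - <<'E'
from rig import sense, snapshot, calibration
import cv2
s=sense(); print(s)
for n in ["scene","side","wrist"]:
    c=calibration(n); print(n,c)
    cv2.imwrite(f"pics/{n}0.png",snapshot(n))
E
```

```text
total 12
drwxr-xr-x  3 agent agent 4096 Dec  7 06:25 .
drwxr-xr-x 23 root  root  4096 Dec  7 06:24 ..
drwxr-xr-x  2 agent agent 4096 Dec  7 06:25 pics
{'time': 0.0, 'joints': array([ 1.39211579e+00,  3.59393315e-01,  1.10325867e-02, -3.46138033e-04,
       -1.22409379e+00, -2.88116046e-01]), 'joint_vel': array([ 0.00106756, -0.00044157,  0.00028352,  0.00143225,  0.00092044,
       -0.00035998]), 'effort': array([-1.87743390e-03, -5.82716596e+01,  2.93065274e+01,  6.99745461e+00,
        6.86368949e-03, -1.67727899e-04]), 'tool_pos': array([0.30353796, 0.602265  , 0.18600788]), 'orientation': array([-6.74503266e-04, -5.24340744e-01,  8.51508115e-01, -5.08849348e-04]), 'ft_force': array([-0.3333181 , -0.11342407,  0.24921238]), 'ft_torque': array([-0.00766675, -0.04634656, -0.00074635]), 'grip_width': 0.08766682943853403}
scene {'intrinsics': array([[364.96710899,   0.        , 319.37920681],
       [  0.        , 364.96710899, 192.62376727],
       [  0.        ,   0.        ,   1.        ]]), 'k1': -0.012348103368243974, 'eye': array([1.04587244, 0.16735927, 0.95175173]), 'attitude': array([-0.1790265 ,  0.55483817,  0.77522429, -0.2431695 ])}
side {'intrinsics': array([[450.70634851,   0.        , 322.75944684],
       [  0.        , 450.70634851, 199.86771764],
       [  0.        ,   0.        ,   1.        ]]), 'k1': -0.12250119859780823, 'eye': array([ 0.10286149, -1.02368297,  0.91439229]), 'attitude': array([-0.4438011 ,  0.87649169, -0.16755627,  0.08202309])}
wrist {'intrinsics': array([[360.32586748,   0.        , 317.94540947],
       [  0.        , 360.32586748, 193.53849171],
       [  0.        ,   0.        ,   1.        ]]), 'k1': -0.04895116876952598, 'eye': array([0.37278992, 0.56643413, 0.38370926]), 'attitude': array([-0.07580826, -0.51851397,  0.84285302,  0.12245474])}
```

View pics/scene0.png

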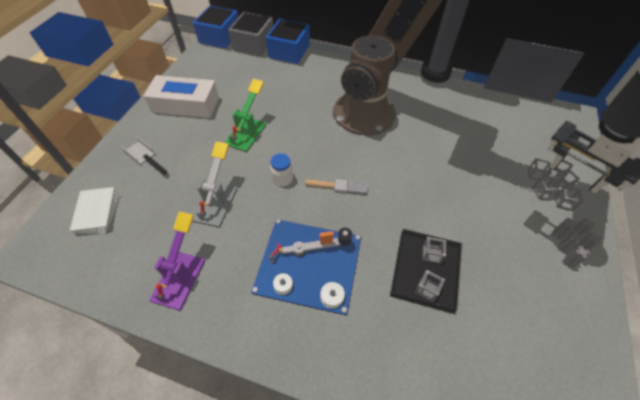

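View pics/side0.png

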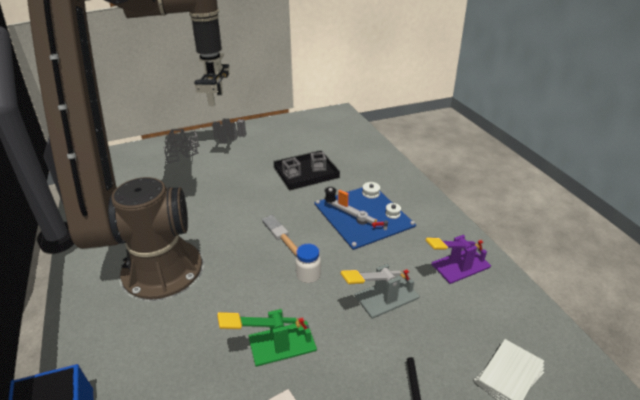

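View pics/wrist0.png

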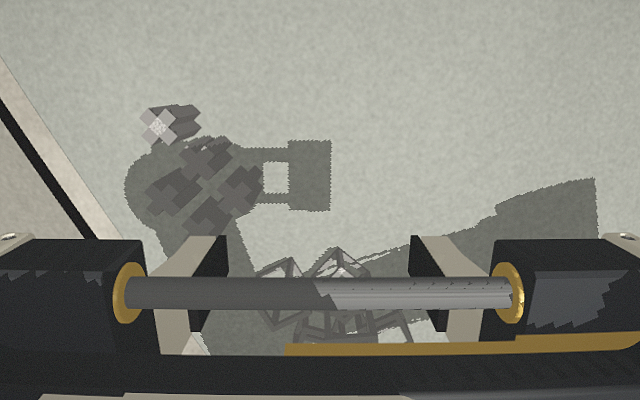

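The scene view shows three yellow-paddled levers: green base with paddle at (255,87), grey at (220,150) and purple at (183,222). The grey one is meant. The orange tab is at (327,238), the roller at (345,236) and the arm pivot near (298,247). The jar is at (281,168) and the brush at (337,186).

```bash
cat > h.py <<'E'
import numpy as np, cv2
from scipy.spatial.transform import Rotation as R
def ray(c,px):
    K=c["intrinsics"]; d=np.array([c["k1"],0,0,0,0.])
    u=cv2.undistortPoints(np.array([[px]],float),K,d)[0,0]
    q=c["attitude"]; r=R.from_quat([q[1],q[2],q[3],q[0]]).apply([u[0],u[1],1]); return np.array(c["eye"]),r/np.linalg.norm(r)
def plane(c,px,z):
    e,r=ray(c,px); return e+r*(z-e[2])/r[2]
def tri(c1,p1,c2,p2):
    e1,r1=ray(c1,p1); e2,r2=ray(c2,p2)
    t=np.linalg.lstsq(np.c_[r1,-r2],e2-e1,rcond=None)[0]
    a=e1+t[0]*r1; b=e2+t[1]*r2; return (a+b)/2,np.linalg.norm(a-b)
def proj(c,P):
    q=c["attitude"]; Rm=R.from_quat([q[1],q[2],q[3],q[0]]).as_matrix().T
    rv=cv2.Rodrigues(Rm)[0]; t=-Rm@np.array(c["eye"])
    return cv2.projectPoints(np.array(P,float).reshape(-1,1,3),rv,t,c["intrinsics"],np.array([c["k1"],0,0,0,0.]))[0][:,0]
def blobs(img,lo,hi,amin=15):
    h=cv2.cvtColor(img,cv2.COLOR_BGR2HSV); m=cv2.inRange(h,np.array(lo),np.array(hi))
    n,l,s,ce=cv2.connectedComponentsWithStats(m)
    return [(ce[i].round(1).tolist(),s[i].tolist()) for i in range(1,n) if s[i,4]>=amin]
E
python3 - <<'E'
from h import *
from rig import calibration
for n in ["scene","side"]:
    im=cv2.imread(f"pics/{n}0.png")
    for k,lo,hi in [("yellow",(20,120,120),(32,255,255)),("orange",(5,150,120),(15,255,255)),("red",(170,120,60),(180,255,255)),("red0",(0,150,60),(4,255,255))]:
        print(n,k,blobs(im,lo,hi))
im=cv2.imread("pics/scene0.png"); cv2.imwrite("pics/sc_a.png",cv2.resize(im[130:320,170:370],None,fx=3.9,fy=3,interpolation=cv2.INTER_CUBIC)[:, :780]) 
cv2.imwrite("pics/sc_b.png",cv2.resize(im[215:315,245:375],None,fx=6,fy=6,interpolation=cv2.INTER_CUBIC))
cv2.imwrite("pics/sc_c.png",cv2.resize(im[130:230,170:300],None,fx=6,fy=6,interpolation=cv2.INTER_CUBIC))
im=cv2.imread("pics/side0.png"); cv2.imwrite("pics/si_b.png",cv2.resize(im[175:320,310:440],None,fx=4,fy=4,interpolation=cv2.INTER_CUBIC))
E
```

```text
scene yellow [([255.4, 86.0], [249, 79, 14, 15, 149]), ([219.8, 149.7], [212, 142, 17, 17, 207]), ([183.0, 221.6], [174, 212, 19, 21, 282])]
scene orange [([326.0, 237.2], [321, 233, 11, 10, 93])]
scene red [([276.4, 249.7], [273, 245, 8, 10, 22]), ([159.3, 290.3], [156, 287, 6, 8, 23])]
scene red0 []
side yellow [([435.8, 243.1], [426, 237, 22, 13, 178]), ([352.1, 276.5], [341, 270, 24, 14, 252]), ([228.9, 320.3], [217, 312, 25, 17, 368]), ([297.2, 323.4], [296, 320, 4, 7, 16])]
side orange [([342.8, 197.6], [339, 190, 9, 16, 113])]
side red [([378.8, 223.4], [372, 222, 12, 5, 26])]
side red0 [([405.9, 273.1], [404, 270, 4, 9, 21]), ([301.6, 321.6], [299, 318, 7, 10, 22])]
```

View pics/sc_b.png

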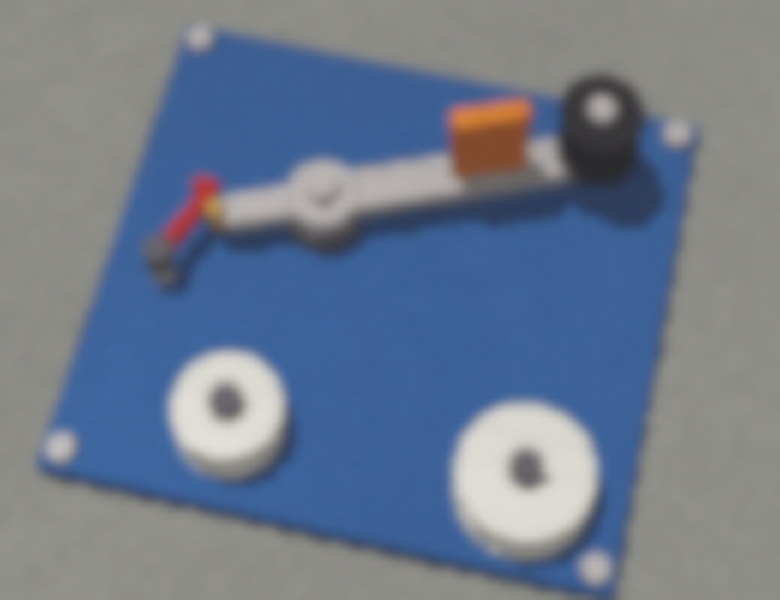

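View pics/sc_c.png

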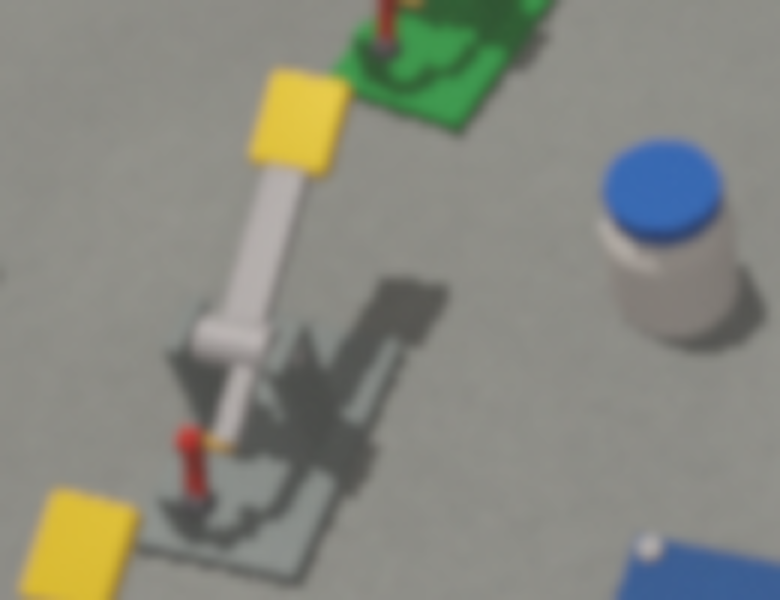

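View pics/si_b.png

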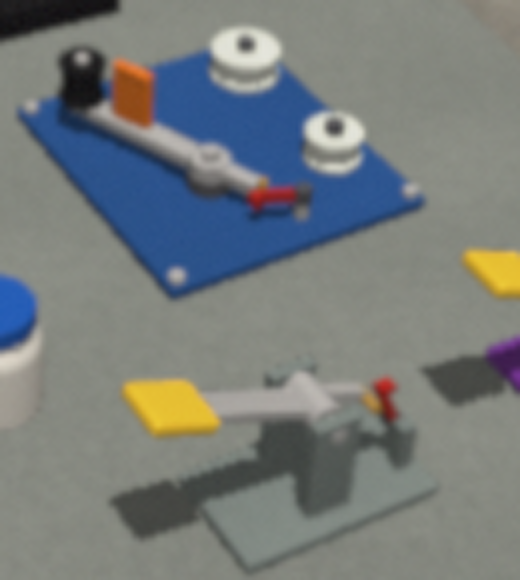

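The crops show the grey-based lever with its paddle at scene (220,150) and side (352,276). The tab top is at about scene (327,233), the roller top at (345,233), and the arm pivot cap at (298.5,245).

Run:
```python
from h import *
from rig import calibration
cs,cd=calibration("scene"),calibration("side")
f=lambda n,p:print(n,np.round(p,4))
S=lambda x,y:(245+x/6-.4,215+y/6-.4); D=lambda x,y:(310+x/4-.4,175+y/4-.4)
C=lambda x,y:(170+x/6-.4,130+y/6-.4)
# paddle top corners in both
f("paddle plane scene",plane(cs,C(301,120),.136)); f("paddle side",plane(cd,D(170,402),.136))
print("tri",tri(cs,C(301,118),cd,D(170,402)))
print("brake pivot approx",plane(cs,C(232,338),.092),plane(cd,D(310,392),.09))
print("pivot",tri(cs,S(322,183),cd,D(210,158)), plane(cs,S(322,183),.05))
print("tab top",tri(cs,S(490,108),cd,D(134,70)),plane(cs,S(490,108),.091))
for p in [(450,108),(532,99),(525,170),(455,178)]: f("tabcorner",plane(cs,S(*p),.091 if p[1]<150 else .039))
print("roller top",tri(cs,S(602,107),cd,D(84,58)),plane(cs,S(602,107),.075))
print("jar lid",plane(cs,C(662,187),.09),plane(cd,(308.5,252),.09))
for n,p in dict(br1=(306,184),br2=(366,190)).items(): f(n,plane(cs,p,.01))
for p in [(199,37),(677,132),(595,567),(60,446)]: f("plate",plane(cs,S(*p),.015))
f("pulL",plane(cs,S(228,400),.046));f("pulR",plane(cs,S(527,465),.046))
f("ratchet",plane(cs,S(205,190),.04))
```

```text
paddle plane scene [ 0.4478 -0.3411  0.136 ]
paddle side [ 0.4411 -0.3453  0.136 ]
tri (array([ 0.44324899, -0.34326502,  0.1326904 ]), np.float64(0.0021129127463223292))
brake pivot approx [ 0.55302165 -0.33396632  0.092     ] [ 0.54717021 -0.33075166  0.09      ]
pivot (array([ 0.62242909, -0.03037945,  0.03816841]), np.float64(0.00028417832888124803)) [ 0.62779074 -0.02774122  0.05      ]
tab top (array([0.58596483, 0.03834248, 0.0874632 ]), np.float64(0.0004030621033903723)) [0.5876631 0.0389783 0.091    ]
tabcorner [0.5935 0.0221 0.091 ]
tabcorner [0.5772 0.0554 0.091 ]
tabcorner [0.5858 0.0568 0.039 ]
tabcorner [0.6003 0.0273 0.039 ]
roller top (array([0.56229836, 0.0846262 , 0.07514589]), np.float64(0.00019142148353878534)) [0.56212851 0.08466418 0.075     ]
jar lid [ 0.39491244 -0.17365673  0.09      ] [ 0.38826353 -0.18416438  0.09      ]
br1 [ 0.3973 -0.0895  0.01  ]
br2 [0.3575 0.0987 0.01  ]
plate [ 0.556  -0.1213  0.015 ]
plate [0.5305 0.1172 0.015 ]
plate [0.7448 0.1393 0.015 ]
plate [ 0.7698 -0.0993  0.015 ]
pulL [ 0.7367 -0.0304  0.046 ]
pulR [0.7225 0.1006 0.046 ]
ratchet [ 0.644  -0.0797  0.04  ]
```

Candidates for the lever, with scene pixels: green-based (255,87), grey-based (220,150), purple-based (183,222). I choose grey, and the crop confirmed its grey base and lever. Moving now: lift and shut the fingers first, then swing across.

```bash
python3 -m pendant '[[0,0,-0.6,0,0,0,50],[0,0,-0.6,0,0,0,0],[0.56,-0.74,0,0,0,0,0],[0.56,-0.74,0,0,0,0,0],[0.56,-0.74,0,0,0,0,0],[0.56,-0.74,0,0,0,0,0],[0.56,-0.74,0,0,0,0,0],[0.56,-0.74,0,0,0,0,0],[0.56,-0.74,0,0,0,0,0],[0.56,-0.74,0,0,0,0,0]]' 20
cat >> h.py <<'E'
def go(target):
    from rig import sense
    s=sense(); q=s["orientation"]; Rt=R.from_quat([q[1],q[2],q[3],q[0]])
    d=Rt.inv().apply(np.array(target)-s["tool_pos"])/0.06
    print("t",round(s["time"],2),"pos",s["tool_pos"].round(4),"x-yaw",np.degrees(np.arctan2(*Rt.as_matrix()[[1,0],0])).round(2),"z",Rt.as_matrix()[:,2].round(3),"q",s["joints"].round(2),"F",s["ft_force"].round(1),"units",d.round(3),"norm",np.linalg.norm(d).round(2))
E
python3 -c "
from h import *
go([0.436,-0.344,0.2])"
```

```text
time: 1.4
tool_pos: [0.5027, 0.1926, 0.2587]
orientation: [-0.003, -0.527, 0.85, -0.002]
ft_force: [1.4, 0.6, 0.6]
grip_width: 0.0005
t 1.4 pos [0.5027 0.1926 0.2587] x-yaw -116.39 z [-0.002 -0.007 -1.   ] q [ 0.73  0.1  -0.17  0.   -1.31  0.38] F [1.4 0.6 0.6] units [ 8.499 -2.978  1.039] norm 9.06
```

```bash
python3 -m pendant '[[0.94,-0.33,0,0,0,0,0],[0.94,-0.33,0,0,0,0,0],[0.94,-0.33,0,0,0,0,0],[0.94,-0.33,0,0,0,0,0],[0.94,-0.33,0,0,0,0,0],[0.94,-0.33,0,0,0,0,0],[0.94,-0.33,0,0,0,0,0],[0.94,-0.33,0,0,0,0,0],[0.94,-0.33,0.5,0,0,0,0]]'
python3 -c "
from h import *
from rig import *
go([0.436,-0.344,0.16])
c=calibration('wrist'); im=snapshot('wrist'); cv2.imwrite('pics/w1.png',im); 
for b in blobs(im,(20,120,120),(32,255,255),100): print(b, plane(c,b[0],.136).round(4))
im=snapshot('scene'); cv2.imwrite('pics/s1.png',im)
"
```

```text
time: 2.52
tool_pos: [0.4343, -0.3536, 0.2366]
orientation: [-0.001, -0.528, 0.85, -0.005]
ft_force: [2.2, 0.8, -0.5]
grip_width: 0.0008
t 2.52 pos [ 0.4343 -0.3536  0.2366] x-yaw -116.32 z [ 0.002 -0.01  -1.   ] q [-0.33  0.13 -0.18  0.01 -1.25  1.44] F [ 2.2  0.8 -0.5] units [-0.166  0.053  1.274] norm 1.29
([221.4, 26.3], [209, 20, 21, 13, 122]) [ 0.5777 -0.3437  0.136 ]
([302.6, 175.2], [271, 140, 64, 71, 2666]) [ 0.4449 -0.3462  0.136 ]
([302.8, 293.8], [301, 263, 5, 62, 261]) [ 0.3427 -0.2942  0.136 ]
([333.0, 294.2], [331, 263, 5, 62, 252]) [ 0.3296 -0.3194  0.136 ]
([300.1, 347.0], [84, 337, 393, 19, 5227]) [ 0.29   -0.2641  0.136 ]
```

View pics/w1.png

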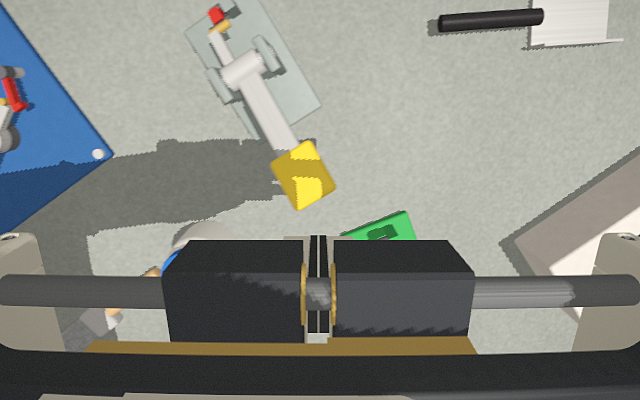

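View pics/s1.png

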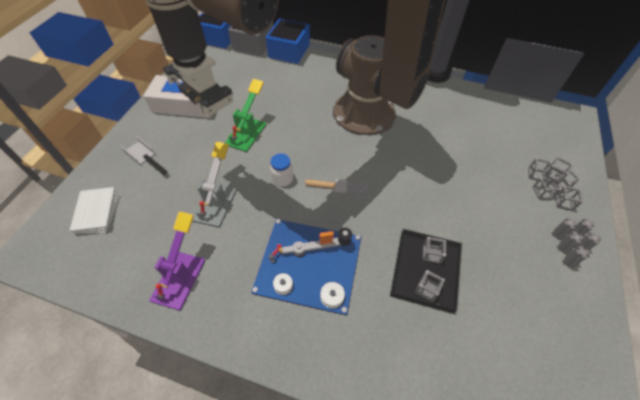

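The wrist view confirms the grey lever: the paddle is at (302,175), about (0.445,-0.345). The white and purple things are clear of it. Lowering onto it.

```bash
python3 -m pendant '[[-0.08,0,0.7,0,0,0,0],[-0.08,0,0.7,0,0,0,0],[0,0,0,0,0,0,0],[0,0,0.3,0,0,0,0],[0,0,0.2,0,0,0,0]]'
python3 -c "
from h import *
go([0.437,-0.345,0.087])
from rig import *
cv2.imwrite('pics/w2.png',snapshot('wrist'))"
```

```text
time: 3.25
tool_pos: [0.4359, -0.3479, 0.1183]
orientation: [-0.004, -0.525, 0.851, -0.002]
ft_force: [-0.2, 0.5, 0.5]
grip_width: 0.0004
t 3.25 pos [ 0.4359 -0.3479  0.1183] x-yaw -116.72 z [-0.004 -0.008 -1.   ] q [-0.32  0.22 -0.35  0.01 -1.    1.41] F [-0.2  0.5  0.5] units [-0.056  0.005  0.522] norm 0.52
```

View pics/w2.png

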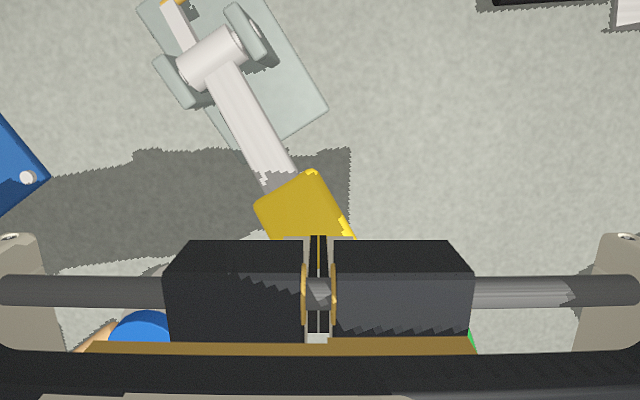

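```bash
python3 -c "
from h import *
from rig import *
s=sense(); c=calibration('wrist'); print('tcp px',proj(c,s['tool_pos']))
cd=calibration('side');print(proj(cd,s['tool_pos']),proj(cd,[.436,-.344,.136]))
im=snapshot('side'); cv2.imwrite('pics/d2.png',cv2.resize(im[200:330,280:460],None,fx=4.4,fy=4.4,interpolation=cv2.INTER_CUBIC))
cs=calibration('scene');print(proj(cs,s['tool_pos']))
im=snapshot('scene'); cv2.imwrite('pics/s2.png',cv2.resize(im[70:230,130:310],None,fx=3.7,fy=3.7,interpolation=cv2.INTER_CUBIC))
print(sense()['ft_force'])
"
```

```text
tcp px [[316.22198388 224.90599531]]
[[350.11719436 281.86542921]] [[349.92363855 275.30158175]]
[[221.0474741  150.35023729]]
[ 0.47671634 -0.03042198 -0.12247533]
```

View pics/d2.png

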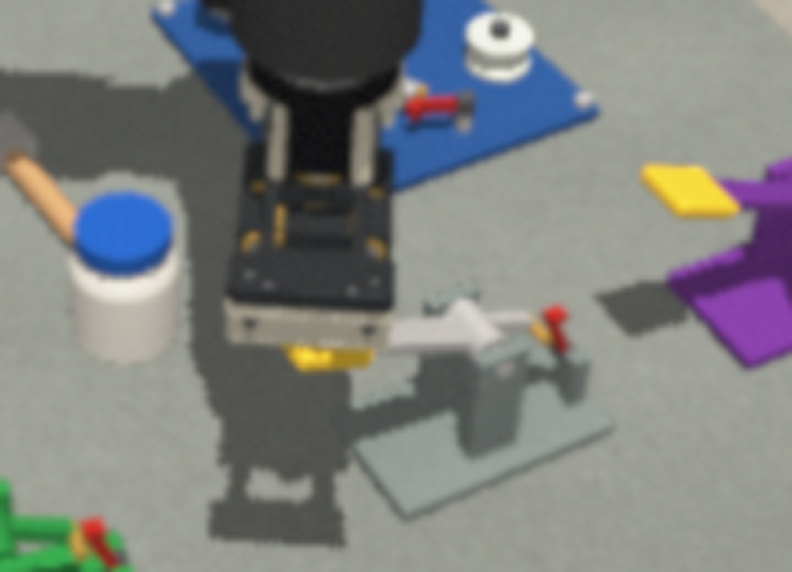

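View pics/s2.png

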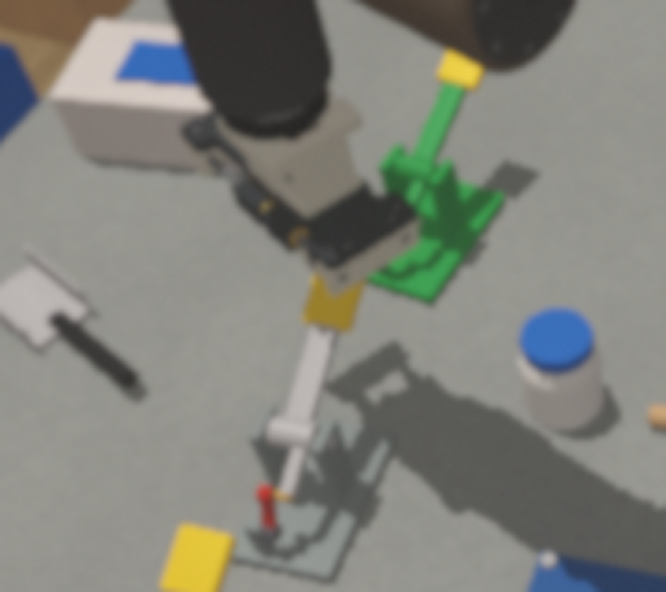

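```bash
python3 -m pendant '[[0,0,0.2,0,0,0,0],[0,0,0,0,0,0,0]]'
python3 -c "
from h import *
from rig import *
go([0.437,-0.345,0.087])
cv2.imwrite('pics/w3.png',snapshot('wrist'))
im=snapshot('side'); cv2.imwrite('pics/d3.png',cv2.resize(im[200:330,280:460],None,fx=4.4,fy=4.4,interpolation=cv2.INTER_CUBIC))
"
```

```text
time: 3.65
tool_pos: [0.4366, -0.3484, 0.1073]
orientation: [-0.003, -0.525, 0.851, -0.003]
ft_force: [-0.3, 0.4, -0.4]
grip_width: 0.0001
t 3.65 pos [ 0.4366 -0.3484  0.1073] x-yaw -116.71 z [-0.002 -0.009 -1.   ] q [-0.32  0.23 -0.37  0.01 -0.97  1.41] F [-0.3  0.4 -0.4] units [-0.057  0.021  0.337] norm 0.34
```

View pics/w3.png

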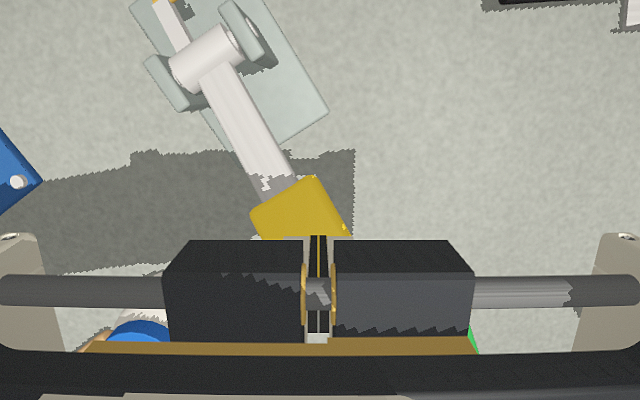

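View pics/d3.png

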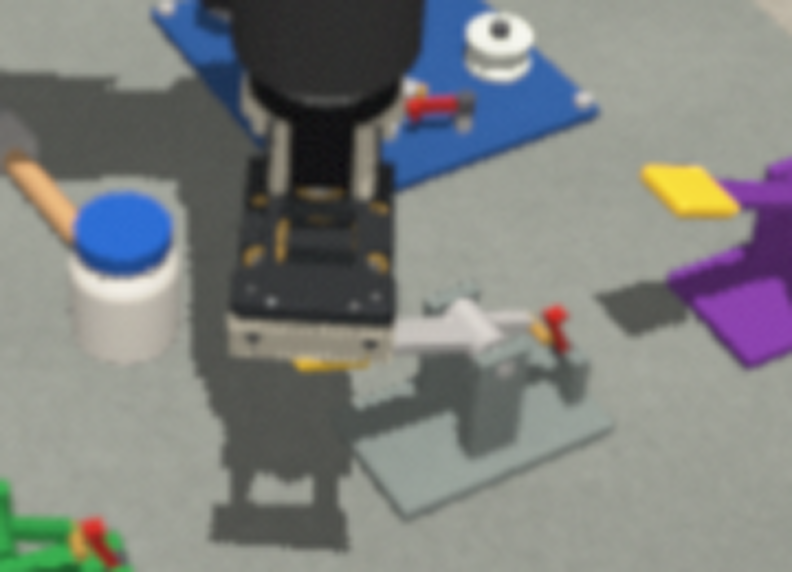

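```bash
python3 -c "
from h import *
from rig import *
c=calibration('wrist')
for z in (.095,.1,.105,.11,.12,.13,.136):
    a=plane(c,(313,176),z);b=plane(c,(250,213),z); print(z,a.round(4),b.round(4),np.linalg.norm(a-b).round(4))
u=np.array([-.9945,-.105,0]);w=np.array([.105,-.9945,0]);P=np.array([.549,-.333,.085])
for th in (0,.2,.3,.4):
    a=.4-th; l=u*np.cos(a)+np.array([0,0,np.sin(a)]); n=-u*np.sin(a)*1+np.array([0,0,np.cos(a)])
    pad=P+.115*l+.007*n
    print(th,pad.round(4),proj(c,[pad-.025*l+.021*w,pad-.025*l-.021*w,pad-.021*l+.025*w,pad-.021*l-.025*w]).round().tolist())
print(sense()['effort'].round(2))
"
```

```text
0.095 [ 0.4616 -0.359   0.095 ] [ 0.4582 -0.3134  0.095 ] 0.0457
0.1 [ 0.4626 -0.3596  0.1   ] [ 0.4594 -0.3151  0.1   ] 0.0446
0.105 [ 0.4637 -0.3601  0.105 ] [ 0.4605 -0.3167  0.105 ] 0.0435
0.11 [ 0.4647 -0.3607  0.11  ] [ 0.4616 -0.3184  0.11  ] 0.0424
0.12 [ 0.4669 -0.3618  0.12  ] [ 0.4639 -0.3217  0.12  ] 0.0403
0.13 [ 0.469 -0.363  0.13 ] [ 0.4662 -0.325   0.13  ] 0.0381
0.136 [ 0.4703 -0.3637  0.136 ] [ 0.4676 -0.327   0.136 ] 0.0368
0 [ 0.4464 -0.3438  0.1362] [[310.0, 171.0], [243.0, 213.0], [320.0, 173.0], [240.0, 223.0]]
0.2 [ 0.4383 -0.3447  0.1147] [[317.0, 174.0], [255.0, 212.0], [326.0, 176.0], [253.0, 222.0]]
0.3 [ 0.4359 -0.3449  0.1034] [[318.0, 173.0], [260.0, 210.0], [328.0, 175.0], [258.0, 219.0]]
0.4 [ 0.4346 -0.3451  0.092 ] [[319.0, 171.0], [263.0, 207.0], [328.0, 173.0], [261.0, 215.0]]
[-1.000e-02 -4.448e+01  2.563e+01  6.010e+00  1.000e-01 -0.000e+00]
```

```bash
python3 -c "
from h import *
from rig import *
c=calibration('side'); cs=calibration('scene')
u=np.array([-.9945,-.105,0]);w=np.array([.105,-.9945,0]);P=np.array([.549,-.333,.085])
for th in (0,.2,.3,.4):
    a=.4-th; l=u*np.cos(a)+np.array([0,0,np.sin(a)]); n=-u*np.sin(a)*1+np.array([0,0,np.cos(a)])
    pad=P+.115*l+.007*n
    for k,cc in (('side',c),('scene',cs)): print(k,th,proj(cc,[pad-.025*l+.021*w,pad+.025*l+.021*w,pad+.025*l-.021*w,pad-.025*l-.021*w]).round(1).tolist())
for f in ('pics/side0.png',None):
    im=cv2.imread(f) if f else snapshot('side'); print('side',[b for b in blobs(im,(18,120,80),(34,255,255)) if 330<b[0][0]<375])
for f in ('pics/scene0.png',None):
    im=cv2.imread(f) if f else snapshot('scene'); print('scene',[b for b in blobs(im,(18,120,80),(34,255,255)) if 200<b[0][0]<240])
cv2.imwrite('pics/s3.png',cv2.resize(im[100:230,160:290],None,fx=5,fy=5,interpolation=cv2.INTER_CUBIC))
im=snapshot('side');cv2.imwrite('pics/d4.png',cv2.resize(im[240:310,330:430],None,fx=8,fy=8,interpolation=cv2.INTER_CUBIC))
"
```

```text
side 0 [[366.5, 279.2], [350.1, 280.2], [341.2, 268.8], [357.4, 268.2]]
scene 0 [[210.3, 155.6], [214.7, 140.0], [227.9, 142.3], [223.6, 158.1]]
side 0.2 [[363.7, 285.0], [346.2, 289.3], [337.5, 277.9], [354.8, 273.9]]
scene 0.2 [[212.5, 157.7], [217.9, 143.7], [230.8, 146.0], [225.6, 160.1]]
side 0.3 [[362.8, 287.8], [345.0, 293.7], [336.5, 282.2], [354.0, 276.7]]
scene 0.3 [[213.4, 159.1], [219.2, 146.1], [231.9, 148.4], [226.4, 161.4]]
side 0.4 [[362.2, 290.5], [344.4, 297.8], [335.9, 286.3], [353.5, 279.3]]
scene 0.4 [[214.2, 160.7], [220.3, 148.8], [232.9, 151.0], [227.2, 163.1]]
side [([352.1, 276.5], [341, 270, 24, 14, 252])]
side [([352.2, 282.7], [347, 282, 12, 3, 27])]
scene [([219.8, 149.7], [212, 142, 17, 17, 207])]
scene [([218.5, 153.5], [213, 147, 13, 12, 91])]
```

View pics/s3.png

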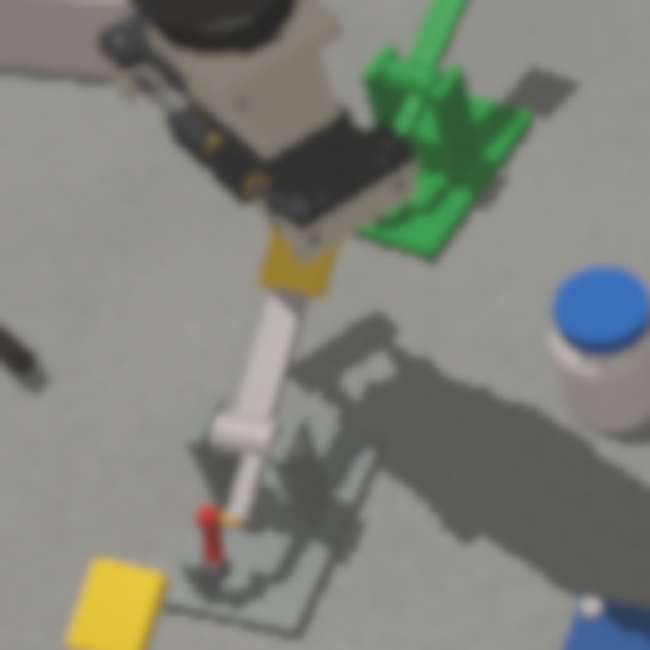

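View pics/d4.png

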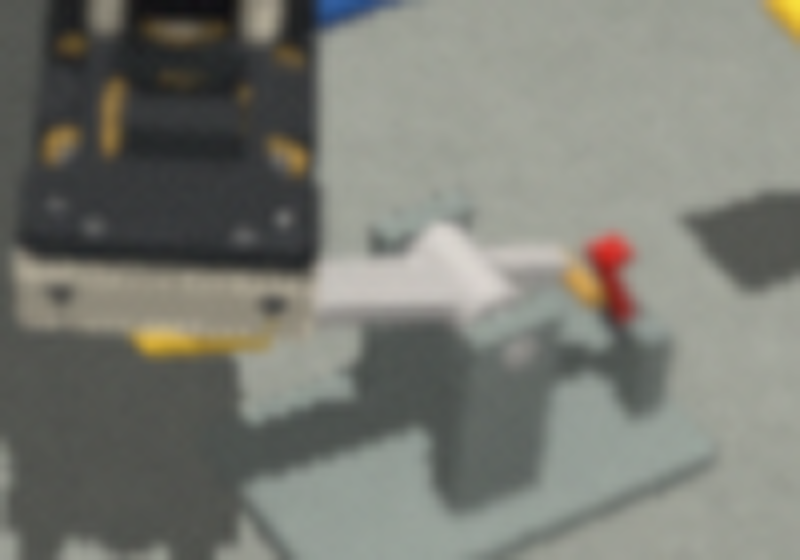

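```bash
python3 -c "
from h import *
from rig import *
c=calibration('wrist'); s=sense(); q=s['orientation']; z=R.from_quat([q[1],q[2],q[3],q[0]]).apply([0,0,1]);x=R.from_quat([q[1],q[2],q[3],q[0]]).apply([1,0,0]);y=R.from_quat([q[1],q[2],q[3],q[0]]).apply([0,1,0])
print(c['eye'],s['tool_pos'])
print('cap',plane(c,(16,181),.015))
for k in (0,.01,.02,.03,.047,.066): print(k,proj(c,[s['tool_pos']-k*z,s['tool_pos']-k*z+.0095*y,s['tool_pos']-k*z-.0095*y,s['tool_pos']-k*z-.021*x]).round().tolist())
im=snapshot('wrist');cv2.imwrite('pics/w4.png',cv2.resize(im[160:350,230:420],None,fx=3,fy=3))
"
```

```text
[ 0.50638841 -0.38296638  0.30596762] [ 0.43716169 -0.34874005  0.10809741]
cap [ 0.55635324 -0.12043311  0.015     ]
0 [[316.0, 225.0], [316.0, 240.0], [316.0, 210.0], [281.0, 225.0]]
0.01 [[316.0, 231.0], [316.0, 247.0], [316.0, 215.0], [279.0, 231.0]]
0.02 [[316.0, 239.0], [316.0, 255.0], [316.0, 222.0], [277.0, 239.0]]
0.03 [[316.0, 247.0], [316.0, 263.0], [316.0, 229.0], [275.0, 247.0]]
0.047 [[316.0, 262.0], [316.0, 280.0], [316.0, 243.0], [270.0, 262.0]]
0.066 [[315.0, 284.0], [315.0, 304.0], [315.0, 263.0], [265.0, 284.0]]
```

View pics/w4.png

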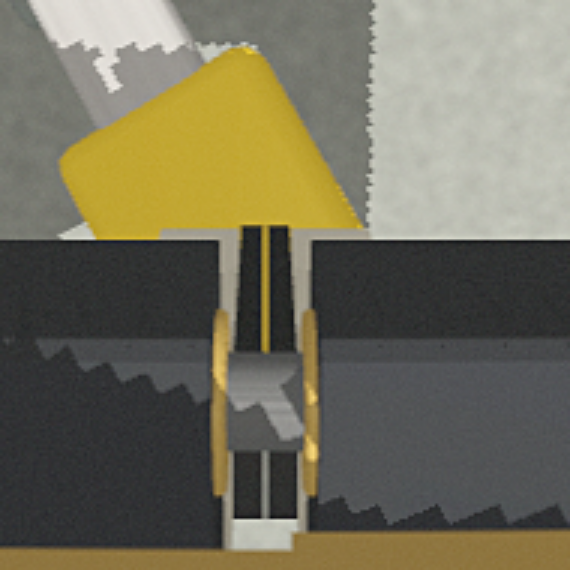

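No force and an unmoved lever, with the tips drawn at (318,236) instead of (316,225), suggest the tips haven't reached the paddle yet. I'll go down slowly, watching the force.

```bash
python3 -m pendant '[[0,0,0.15,0,0,0,0],[0,0,0.05,0,0,0,0]]'
python3 -m pendant '[[0,0,0.15,0,0,0,0],[0,0,0.05,0,0,0,0]]'
python3 -c "
from h import *
from rig import *
go([0.437,-0.345,0.087])
im=snapshot('wrist');cv2.imwrite('pics/w5.png',im)
im=snapshot('side');cv2.imwrite('pics/d5.png',cv2.resize(im[240:310,330:430],None,fx=8,fy=8,interpolation=cv2.INTER_CUBIC))
"
```

```text
time: 4.2
tool_pos: [0.4375, -0.3494, 0.0964]
orientation: [-0.003, -0.525, 0.851, -0.005]
ft_force: [-1.4, 1.1, 5.1]
grip_width: 0.0001
time: 4.45
tool_pos: [0.4373, -0.35, 0.0846]
orientation: [-0.003, -0.525, 0.851, -0.005]
ft_force: [-1.9, 1.6, 5.8]
grip_width: 0.0005
t 4.45 pos [ 0.4373 -0.35    0.0846] x-yaw -116.67 z [ 0.    -0.012 -1.   ] q [-0.32  0.26 -0.39  0.01 -0.92  1.41] F [-1.9  1.6  5.8] units [-0.072  0.042 -0.041] norm 0.09
```

View pics/w5.png

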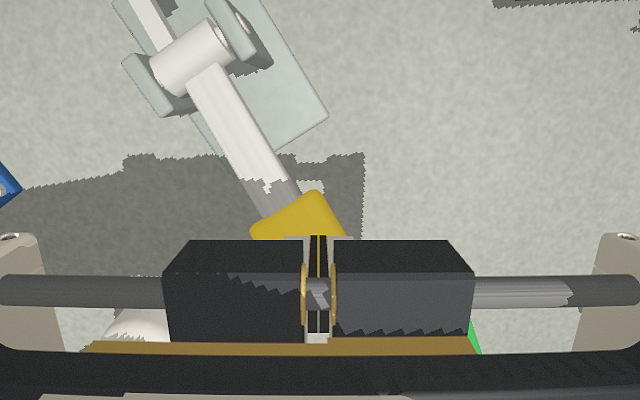

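View pics/d5.png

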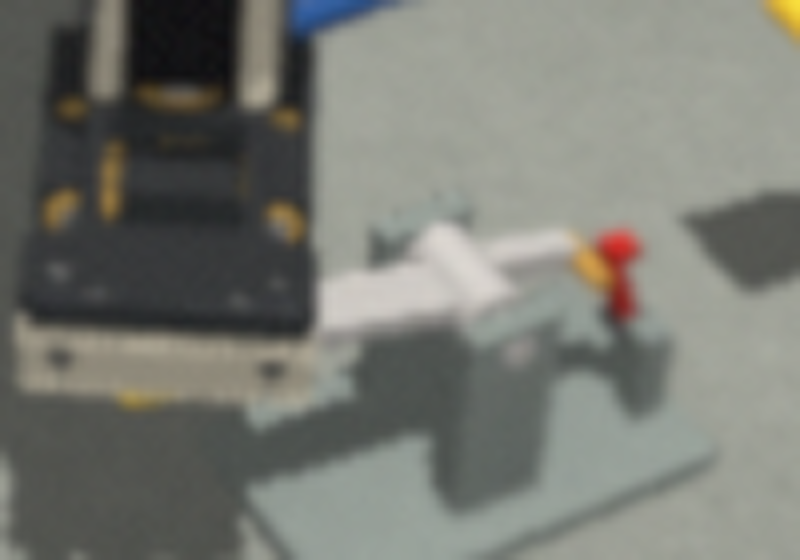

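Contact started near TCP z ≈ 0.102, so the true tips sit about 33 mm behind the reported TCP. The lever is moving, and at 5–6 N. I'll check clearance to the green lever and purple paddle before going lower.

```bash
python3 -c "
from h import *
from rig import *
c=calibration('scene')
for n,p,z in (('gpad',(255.4,86),.136),('gposts',(243,118),.095),('gred',(235,128),.08),('gtail',(237,135),.06),('ppad',(183,222),.136)): print(n,plane(c,p,z).round(3))
s=sense(); q=s['orientation']; Rm=R.from_quat([q[1],q[2],q[3],q[0]])
for i in (1,-1):
  for j in (1,-1): print((s['tool_pos']+Rm.apply([i*.097,j*.039,-.066])).round(3))
"
```

```text
gpad [ 0.146 -0.362  0.136]
gposts [ 0.266 -0.359  0.095]
gred [ 0.304 -0.373  0.08 ]
gtail [ 0.315 -0.364  0.06 ]
ppad [ 0.702 -0.314  0.136]
[ 0.359 -0.418  0.151]
[ 0.429 -0.453  0.152]
[ 0.446 -0.245  0.15 ]
[ 0.516 -0.28   0.15 ]
```

```bash
python3 -m pendant '[[0,0,0.15,0,0,0,0],[-0.03,0,0.1,0,0,0,0]]'
python3 -m pendant '[[0,0,0.12,0,0,0,0],[-0.03,0,0.08,0,0,0,0]]'
python3 -c "
from h import *
from rig import *
go([0.437,-0.345,0.054])
im=snapshot('wrist');cv2.imwrite('pics/w6.png',im)
im=snapshot('side');cv2.imwrite('pics/d6.png',cv2.resize(im[240:310,330:430],None,fx=8,fy=8,interpolation=cv2.INTER_CUBIC))
"
```

```text
time: 4.8
tool_pos: [0.4382, -0.3495, 0.0707]
orientation: [-0.003, -0.525, 0.851, -0.006]
ft_force: [-3.3, -1.1, 7.4]
grip_width: 0.0004
time: 5.05
tool_pos: [0.4379, -0.3487, 0.0592]
orientation: [-0.004, -0.525, 0.851, -0.006]
ft_force: [-2.7, -2.9, 7.2]
grip_width: 0.0003
t 5.05 pos [ 0.4379 -0.3487  0.0592] x-yaw -116.62 z [-0.001 -0.014 -1.   ] q [-0.31  0.28 -0.43  0.02 -0.86  1.41] F [-2.7 -2.9  7.2] units [-0.05   0.041  0.085] norm 0.11
```

View pics/d6.png

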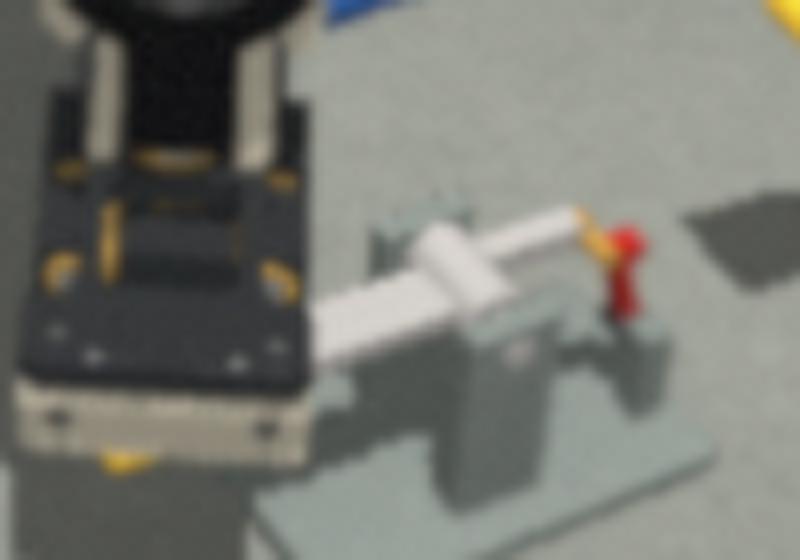

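The tail is rising and the red pawl is being pushed over; it hasn't clicked yet. I keep going down.

```bash
python3 -m pendant '[[0,0,0.12,0,0,0,0],[0,0,0.05,0,0,0,0]]'
python3 -c "
from h import *
from rig import *
go([0.437,-0.345,0.054])
im=snapshot('side');cv2.imwrite('pics/d7.png',cv2.resize(im[240:310,330:430],None,fx=8,fy=8,interpolation=cv2.INTER_CUBIC))
"
```

```text
time: 5.4
tool_pos: [0.4373, -0.3489, 0.0496]
orientation: [-0.004, -0.525, 0.851, -0.006]
ft_force: [-1.8, 2.4, 9.6]
grip_width: 0.0005
t 5.4 pos [ 0.4373 -0.3489  0.0496] x-yaw -116.61 z [-0.002 -0.014 -1.   ] q [-0.31  0.3  -0.44  0.02 -0.84  1.41] F [-1.8  2.4  9.6] units [-0.055  0.034 -0.075] norm 0.1
```

View pics/d7.png

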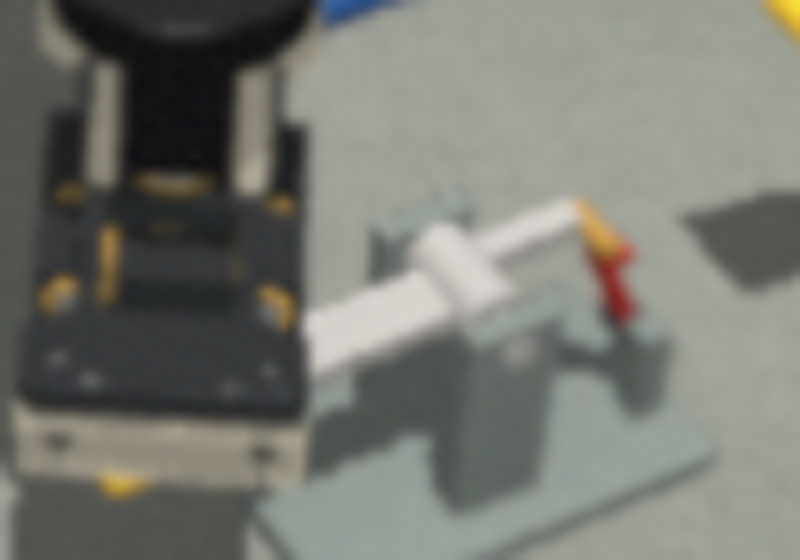

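The red pawl has snapped back under the yellow tooth, so it has clicked. I'll push a little further for margin, then lift.

```bash
python3 -m pendant '[[0,0,0.08,0,0,0,0],[0,0,-0.4,0,0,0,0],[0,0,-0.8,0,0,0,0],[0,0,-0.9,0,0,0,0],[0,0,-0.9,0,0,0,0],[0,0,0,0,0,0,0]]'
python3 -c "
from h import *
from rig import *
go([0.437,-0.345,0.2])
im=snapshot('wrist');cv2.imwrite('pics/w8.png',im)
im=snapshot('side');cv2.imwrite('pics/d8.png',cv2.resize(im[240:310,330:430],None,fx=8,fy=8,interpolation=cv2.INTER_CUBIC)); print(blobs(im,(18,120,80),(34,255,255)))
"
```

```text
time: 6.2
tool_pos: [0.4378, -0.3457, 0.2288]
orientation: [-0.005, -0.525, 0.851, -0.005]
ft_force: [0.4, -0.4, -0.9]
grip_width: 0.0005
t 6.2 pos [ 0.4378 -0.3457  0.2288] x-yaw -116.61 z [-0.003 -0.012 -1.   ] q [-0.31  0.14 -0.19  0.01 -1.24  1.41] F [ 0.4 -0.4 -0.9] units [-0.01   0.019  0.48 ] norm 0.48
[([435.8, 243.0], [426, 237, 22, 13, 175]), ([348.0, 290.2], [336, 281, 25, 19, 306]), ([228.9, 320.3], [217, 312, 25, 17, 368]), ([298.2, 324.0], [296, 320, 8, 8, 23])]
```

View pics/d8.png

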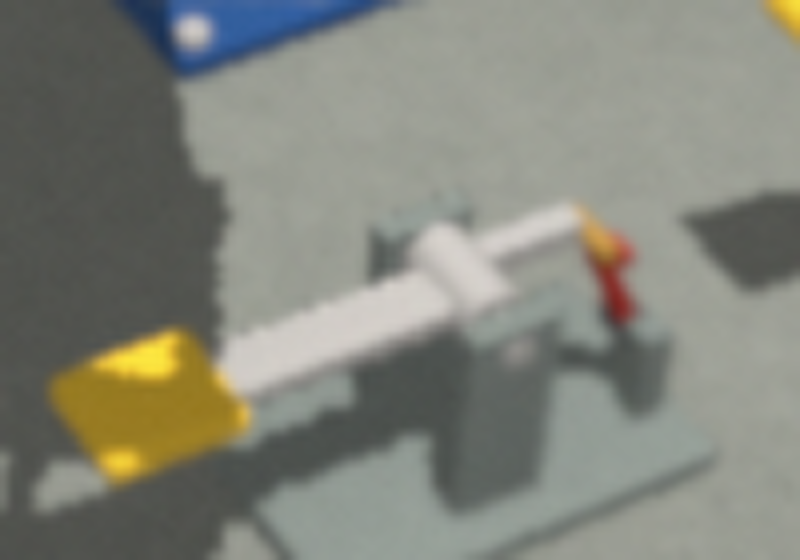

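View pics/w8.png

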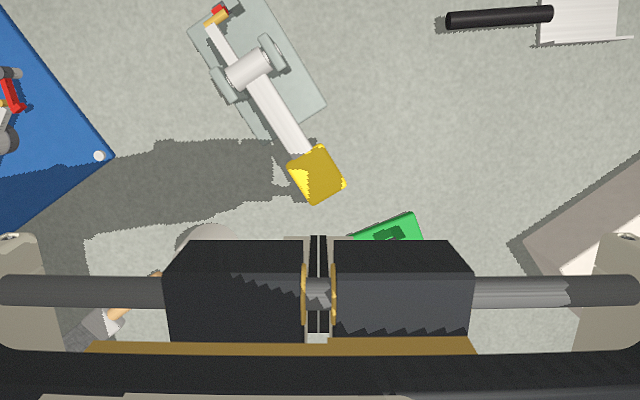

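The brake is latched: the paddle is level at side (348,290) with the catch under the tooth. Next I measure how high the gripper body sits relative to the TCP from the earlier side picture, since the tips are offset.

```bash
python3 -c "
from h import *
from rig import *
c=calibration('side'); T=np.array([.4373,-.3489,.0496]); q=[-.004,-.525,.851,-.006]; Rm=R.from_quat([q[1],q[2],q[3],q[0]])
for p in ((15,465),(300,480),(20,395),(305,410)):
    px=(330+p[0]/8-.4,240+p[1]/8-.4); e,r=ray(c,px)
    rl=Rm.inv().apply(r); el=Rm.inv().apply(e-T)
    for X in (.04,.065,.097): t=(X-el[0])/rl[0]; print(px,(el+t*rl).round(4))
"
```

```text
(331.475, 297.725) [ 0.04    0.0436 -0.0514]
(331.475, 297.725) [ 0.065   0.0418 -0.0791]
(331.475, 297.725) [ 0.097   0.0395 -0.1146]
(367.1, 299.6) [ 0.04   -0.0403 -0.052 ]
(367.1, 299.6) [ 0.065  -0.0392 -0.0797]
(367.1, 299.6) [ 0.097  -0.0379 -0.1152]
(332.1, 288.975) [ 0.04    0.0422 -0.0814]
(332.1, 288.975) [ 0.065   0.0405 -0.1081]
(332.1, 288.975) [ 0.097   0.0382 -0.1423]
(367.725, 290.85) [ 0.04   -0.0402 -0.0819]
(367.725, 290.85) [ 0.065  -0.0391 -0.1086]
(367.725, 290.85) [ 0.097  -0.0378 -0.1427]
```

```bash
python3 -c "
from h import *
from rig import *
from scipy.optimize import brentq
c=calibration('wrist'); s=sense(); q=s['orientation']; Rm=R.from_quat([q[1],q[2],q[3],q[0]])
qa=c['attitude']; f=R.from_quat([qa[1],qa[2],qa[3],qa[0]]).apply([0,0,1])
P=lambda y,k,x=0:s['tool_pos']+Rm.apply([x,y,-k])
for k in (0,.02,.03,.035,.04,.045):
    y=brentq(lambda y:proj(c,P(y,k))[0,1]-235.5,-.1,.1); a,b=proj(c,[P(y,k,-.0438),P(y,k,.0438)]); print(k,round(y,4),'depth',((P(y,k)-c['eye'])@f).round(4),'sep',np.linalg.norm(a-b).round(1))
im=cv2.imread('pics/wrist0.png');cv2.imwrite('pics/w0c.png',cv2.resize(im[220:370,140:500],None,fx=2.2,fy=2.2))
"
```

```text
0 0.0068 depth 0.2135 sep 147.4
0.02 -0.0018 depth 0.1919 sep 164.0
0.03 -0.0061 depth 0.1811 sep 173.7
0.035 -0.0082 depth 0.1757 sep 179.0
0.04 -0.0104 depth 0.1703 sep 184.6
0.045 -0.0125 depth 0.1649 sep 190.7
```

View pics/w0c.png

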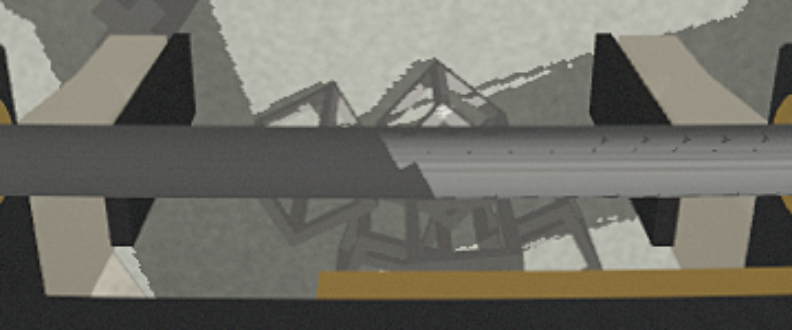

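The pad spacing puts the real tips about 38 mm behind the reported TCP, centred sideways, and the body is set back by about the same amount. Moving to the tab standoff: translate high, then turn 55° counter-clockwise so the jaw axis lies along the arm.

```bash
python3 -m pendant '[[-0.91,0.14,0,0,0,0,0],[-0.91,0.14,0,0,0,0,0],[-0.91,0.14,0,0,0,0,0],[-0.91,0.14,0,0,0,0,0],[-0.91,0.14,0,0,0,0,0],[-0.91,0.14,0,0,0,0,0],[-0.91,0.14,0,0,0,0,0],[0,0,0,0,0,-1,0],[0,0,0,0,0,-1,0],[0,0,0,0,0,-1,0],[0,0,0,0,0,-1,0],[0,0,0,0,0,-1,0],[0,0,0,0,0,-1,0],[0,0,0,0,0,-1,0],[0,0,0,0,0,-1,0],[0,0,0,0,0,-1,0],[0,0,0,0,0,-1,0],[0,0,0,0,0,-1,0]]'
python3 -c "
from h import *
from rig import *
go([0.556,0.022,0.12])
c=calibration('wrist')
im=snapshot('wrist');cv2.imwrite('pics/w9.png',im)
for b in blobs(im,(5,150,120),(15,255,255),40): print(b,plane(c,b[0],.091).round(4))
print([b for b in blobs(snapshot('side'),(18,120,80),(34,255,255)) if 330<b[0][0]<375])
"
```

```text
time: 8.55
tool_pos: [0.5405, 0.0346, 0.1811]
orientation: [0.025, 0.865, -0.501, -0.025]
ft_force: [0.2, 0.0, 0.5]
grip_width: 0.0003
t 8.55 pos [0.5405 0.0346 0.1811] x-yaw -60.14 z [-0.067 -0.018 -0.998] q [ 0.42  0.19 -0.23 -0.01 -1.22  1.68] F [0.2 0.  0.5] units [ 0.33  -0.188  1.002] norm 1.07
([346.8, 116.7], [322, 110, 45, 20, 456]) [0.5935 0.0398 0.091 ]
[([330.3, 134.6], [320, 130, 23, 10, 41]), ([344.5, 132.2], [342, 131, 6, 4, 17]), ([348.3, 290.3], [336, 281, 25, 20, 298])]
```

View pics/w9.png

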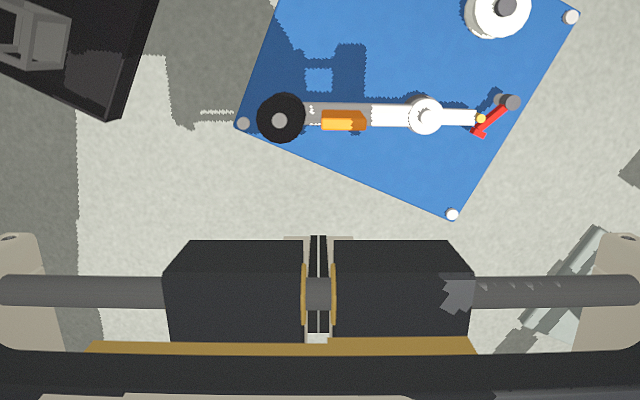

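The brake is still latched. The tool sagged and tilted by 4°; I'll compute the correction and fix it.

```bash
cat >> h.py <<'E'
def fix(target,yaw):
    from rig import sense
    s=sense(); q=s["orientation"]; Rt=R.from_quat([q[1],q[2],q[3],q[0]])
    a=np.radians(yaw); X=np.array([np.cos(a),np.sin(a),0]); Z=np.array([0,0,-1.]); Rd=R.from_matrix(np.c_[X,np.cross(Z,X),Z])
    print("turn units",(np.degrees((Rt.inv()*Rd).as_rotvec())/5).round(2)); go(target)
E
python3 -c "
from h import *
fix([0.556,0.022,0.12],-61.8)"
```

```text
turn units [0.78 0.2  0.32]
t 8.65 pos [0.5404 0.0346 0.1811] x-yaw -60.25 z [-0.067 -0.018 -0.998] q [ 0.42  0.19 -0.23 -0.01 -1.22  1.68] F [-1.3  1.1  0.1] units [ 0.33  -0.189  1.003] norm 1.07
```

```bash
python3 -m pendant '[[0.33,-0.05,0,0.78,0.2,0.32,0],[0,0,0.3,0,0,0,0],[0,0,0,0,0,0,0]]'
python3 -c "
from h import *
from rig import *
fix([0.556,0.022,0.065],-61.8)
s=sense(); cs=calibration('scene');cd=calibration('side'); q=s['orientation']; z=R.from_quat([q[1],q[2],q[3],q[0]]).apply([0,0,1])
print('tip px',proj(cs,s['tool_pos']-.038*z),proj(cd,s['tool_pos']-.038*z))
im=snapshot('scene');cv2.imwrite('pics/s10.png',cv2.resize(im[170:310,240:380],None,fx=5,fy=4,interpolation=cv2.INTER_CUBIC))
im=snapshot('side');cv2.imwrite('pics/d10.png',cv2.resize(im[140:260,290:420],None,fx=5,fy=5,interpolation=cv2.INTER_CUBIC))
"
```

```text
time: 9.02
tool_pos: [0.5516, 0.0182, 0.1589]
orientation: [0.001, 0.856, -0.517, -0.001]
ft_force: [0.0, 0.1, 0.2]
grip_width: 0.0005
turn units [ 0.03  0.   -0.09]
t 9.03 pos [0.5516 0.0182 0.1589] x-yaw -62.25 z [-0.002 -0.001 -1.   ] q [ 0.39  0.18 -0.3  -0.   -1.09  1.67] F [0.  0.1 0.2] units [-0.021 -0.098  1.565] norm 1.57
tip px [[323.83073019 197.73543784]] [[335.96683719 168.1534696 ]]
```

View pics/s10.png

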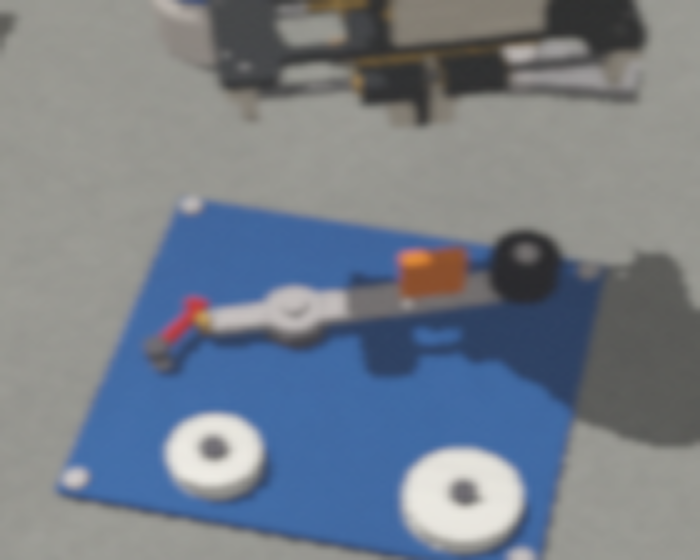

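View pics/d10.png

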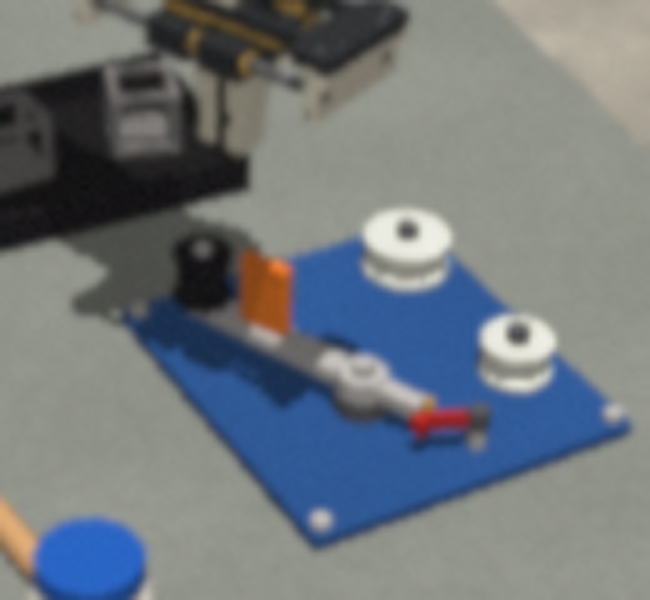

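The tips appear at scene (324,199) and side (337,170), which matches the 38 mm offset. Lowering beside the tab.

```bash
python3 -m pendant '[[0,0,0.7,0,0,0,0],[0,0,0.7,0,0,0,0],[0,0,0.6,0,0,0,0],[0,0,0,0,0,0,0]]'
python3 -c "
from h import *
from rig import *
fix([0.556,0.022,0.016],-61.8)
im=snapshot('side');cv2.imwrite('pics/d11.png',cv2.resize(im[140:260,290:420],None,fx=5,fy=5,interpolation=cv2.INTER_CUBIC))
im=snapshot('scene');cv2.imwrite('pics/s11.png',cv2.resize(im[170:310,240:380],None,fx=5,fy=4,interpolation=cv2.INTER_CUBIC))
"
```

```text
time: 9.62
tool_pos: [0.5569, 0.02, 0.0412]
orientation: [-0.002, 0.856, -0.517, 0.003]
ft_force: [-0.5, 0.5, 0.1]
grip_width: 0.0006
turn units [-0.07 -0.03 -0.09]
t 9.62 pos [0.5569 0.02   0.0412] x-yaw -62.23 z [ 0.006  0.001 -1.   ] q [ 0.39  0.3  -0.44  0.   -0.82  1.66] F [-0.5  0.5  0.1] units [-0.037 -0.     0.421] norm 0.42
```

View pics/d11.png

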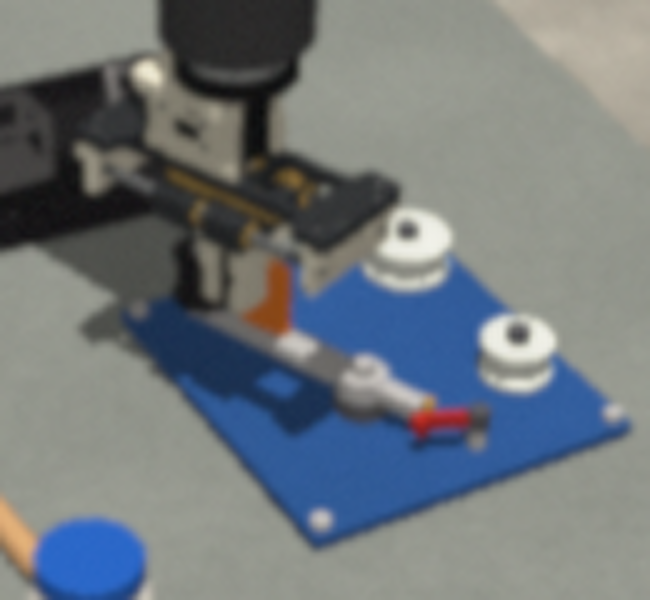

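View pics/s11.png

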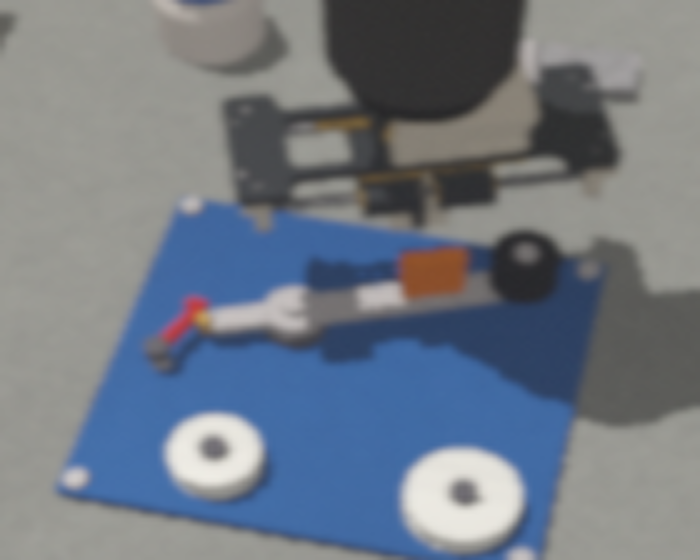

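```bash
python3 -m pendant '[[-0.03,0,0.4,0,0,-0.1,0],[0,0,0,0,0,0,0],[0,-0.12,0,0,0,0,0],[0,-0.1,0,0,0,0,0]]'
python3 -c "
from h import *
from rig import *
fix([0.574,0.0318,0.016],-61.8)
im=snapshot('side');cv2.imwrite('pics/d12.png',cv2.resize(im[140:260,290:420],None,fx=5,fy=5,interpolation=cv2.INTER_CUBIC))
"
```

```text
time: 10.22
tool_pos: [0.5762, 0.0305, 0.0283]
orientation: [-0.008, 0.859, -0.512, 0.008]
ft_force: [-4.2, -2.1, -3.1]
grip_width: 0.0006
turn units [-0.25 -0.07  0.03]
t 10.22 pos [0.5762 0.0305 0.0283] x-yaw -61.63 z [ 0.022  0.005 -1.   ] q [ 0.39  0.34 -0.43  0.01 -0.78  1.67] F [-4.2 -2.1 -3.1] units [-0.039  0.027  0.203] norm 0.21
```

View pics/d12.png

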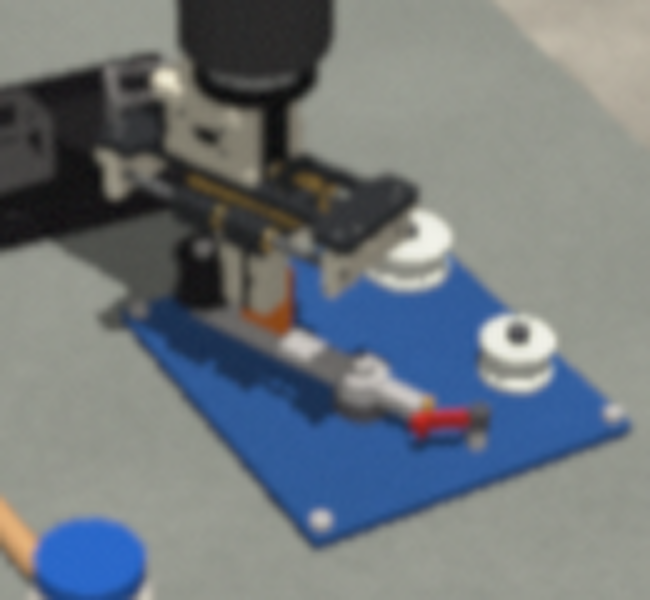

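Contact at about 4.7 N, with the tips at roughly 66 mm height on the tab. Now I swing it in an arc, with the tool turning along with the arm.

```bash
python3 -m pendant '[[-0.02,-0.12,0.03,-0.1,0,1,0],[-0.02,-0.12,0.03,-0.1,0,1,0],[-0.02,-0.12,0.03,-0.1,0,1,0]]'
python3 -c "
from h import *
from rig import *
s=sense(); fix([0.574,0.0318,0.016],-61.8+17)
P=np.array([.6237,-.03]); q=s['orientation']; Rm=R.from_quat([q[1],q[2],q[3],q[0]])
tip=s['tool_pos']-Rm.apply([0,0,.038])
c=Rm.inv().apply(np.r_[P,tip[2]]-tip); print('pivot in tool',c.round(4)); v=tip[:2]-P; r=np.linalg.norm(v)
print('tip radius',r,'theta est',(np.radians(118.2)-(np.arctan2(v[1],v[0])-np.arcsin(.0145/r))).round(3))
im=snapshot('side');cv2.imwrite('pics/d13.png',cv2.resize(im[140:260,290:420],None,fx=5,fy=5,interpolation=cv2.INTER_CUBIC))
"
```

```text
time: 10.65
tool_pos: [0.59, 0.0401, 0.024]
orientation: [0.007, 0.782, -0.623, -0.002]
ft_force: [-7.1, -1.0, 5.3]
grip_width: 0.0007
turn units [ 0.17 -0.02 -6.46]
t 10.65 pos [0.59   0.0401 0.024 ] x-yaw -77.12 z [-0.012 -0.008 -1.   ] q [ 0.4   0.38 -0.37  0.   -0.84  1.39] F [-7.1 -1.   5.3] units [0.075 0.289 0.138] norm 0.33
pivot in tool [ 0.0761 -0.0167  0.0002]
tip radius 0.07788498018180844 theta est 0.238
```

View pics/d13.png

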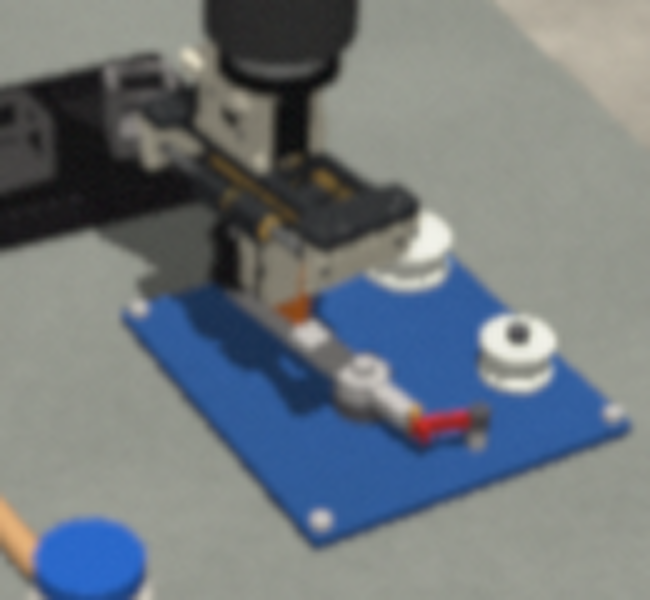

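```bash
cat > th.py <<'E'
from h import *
from rig import *
s=sense(); fix([0.574,0.0318,0.016],-61.8-28.6)
P=np.array([.6237,-.03]); q=s['orientation']; Rm=R.from_quat([q[1],q[2],q[3],q[0]])
tip=s['tool_pos']-Rm.apply([0,0,.038])
c=Rm.inv().apply(np.r_[P,tip[2]]-tip); print('pivot in tool',c.round(4)); v=tip[:2]-P; r=np.linalg.norm(v)
print('tip z',tip[2],'radius',r,'theta est',(np.radians(118.2)-(np.arctan2(v[1],v[0])-np.arcsin(.0145/r))).round(3))
E
python3 -m pendant '[[-0.02,-0.12,0.0,0.1,0,1,0],[-0.02,-0.12,0.0,0.05,0,1,0],[-0.02,-0.12,0,0,0,0.5,0]]'
python3 th.py
python3 -c "
from h import *
from rig import *
im=snapshot('side');cv2.imwrite('pics/d14.png',cv2.resize(im[140:260,290:420],None,fx=5,fy=5,interpolation=cv2.INTER_CUBIC))
"
```

```text
time: 11.08
tool_pos: [0.6055, 0.0459, 0.0236]
orientation: [-0.006, -0.706, 0.708, 0.0]
ft_force: [-10.2, -0.5, 5.7]
grip_width: 0.0002
turn units [ 0.11 -0.1   0.06]
t 11.07 pos [0.6055 0.0459 0.0236] x-yaw -90.12 z [-0.01  -0.008 -1.   ] q [ 0.4   0.4  -0.33  0.01 -0.85  1.17] F [-10.2  -0.5   5.7] units [0.235 0.524 0.134] norm 0.59
pivot in tool [ 0.0762 -0.018   0.0005]
tip z 0.061633026930510273 radius 0.07829290822549975 theta est 0.449
```

View pics/d14.png

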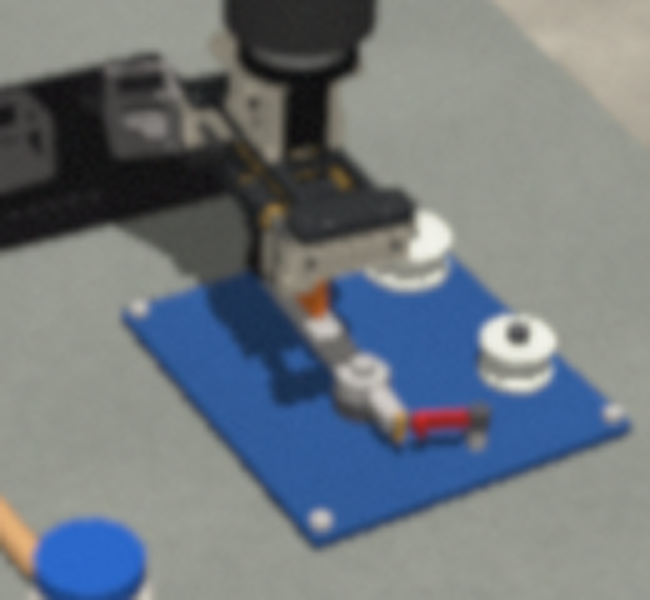

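The pin has passed the pawl, at an estimated angle of about 0.45. I'll push a bit further, to about 0.52, and check.

```bash
python3 -m pendant '[[-0.02,-0.11,0.0,0.1,0,0.6,0],[0,-0.03,0,0,0,0,0]]'
python3 th.py
python3 -m pendant '[[0,-0.02,0,0,0,0,0],[0,-0.02,0,0,0,0,0]]'
python3 th.py
python3 -c "
from h import *
from rig import *
im=snapshot('side');cv2.imwrite('pics/d15.png',cv2.resize(im[170:300,310:440],None,fx=4.6,fy=4.6,interpolation=cv2.INTER_CUBIC));print([b for b in blobs(im,(18,120,80),(34,255,255)) if b[1][4]>100])
im=snapshot('wrist');cv2.imwrite('pics/w15.png',im)
im=snapshot('scene');cv2.imwrite('pics/s15.png',im)
"
```

```text
time: 11.38
tool_pos: [0.6101, 0.0466, 0.0236]
orientation: [-0.006, -0.687, 0.727, -0.001]
ft_force: [-9.9, 3.8, 6.0]
grip_width: -0.0001
turn units [ 0.09 -0.11 -0.57]
t 11.38 pos [0.6101 0.0466 0.0236] x-yaw -93.23 z [-0.008 -0.01  -1.   ] q [ 0.4   0.41 -0.32  0.01 -0.85  1.11] F [-9.9  3.8  6. ] units [0.28  0.585 0.135] norm 0.66
pivot in tool [ 0.0761 -0.0177  0.0006]
tip z 0.06164495493214906 radius 0.07815838809109005 theta est 0.507
time: 11.62
tool_pos: [0.6076, 0.0465, 0.0237]
orientation: [-0.009, -0.688, 0.726, 0.002]
ft_force: [-9.8, 2.5, 5.9]
grip_width: 0.0007
turn units [ 0.18 -0.12 -0.54]
t 11.62 pos [0.6076 0.0465 0.0237] x-yaw -93.12 z [-0.016 -0.01  -1.   ] q [ 0.4   0.41 -0.32  0.   -0.86  1.11] F [-9.8  2.5  5.9] units [0.274 0.544 0.14 ] norm 0.63
pivot in tool [ 0.0759 -0.0196  0.0005]
tip z 0.061732171752118356 radius 0.07843219096453133 theta est 0.48
[([435.9, 243.1], [426, 237, 22, 13, 178]), ([348.3, 290.2], [336, 281, 25, 19, 295]), ([228.9, 320.2], [217, 312, 25, 17, 368])]
```

View pics/d15.png

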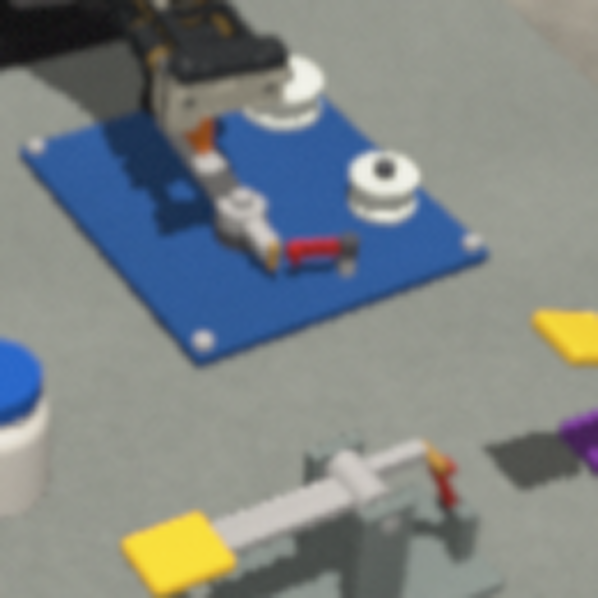

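View pics/w15.png

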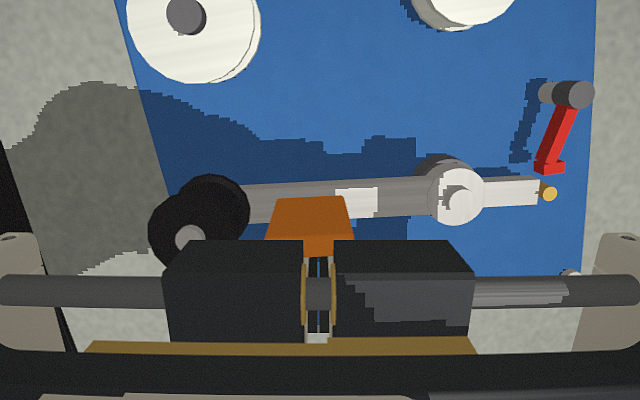

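View pics/s15.png

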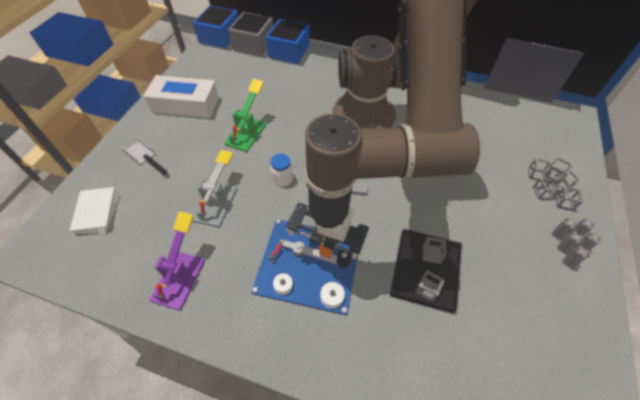

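Paddle still at side (348,290), so it's latched. In the wrist view the yellow pin at (549,193) is well clear of the dropped red pawl at (550,167). Now one firmer row so the held target keeps the push, then I check the angle from the roller.

```bash
python3 -c "
from h import *
from rig import *
c=calibration('wrist');P=np.array([.6237,-.03])
r=plane(c,(190,240),.075)[:2]; print(r,np.linalg.norm(r-P),'theta',np.radians(118.2)-np.arctan2(*(r-P)[::-1]))
"
python3 -m pendant '[[-0.01,-0.12,0,0.1,0,0.3,0]]'
python3 th.py
python3 -c "
from rig import *
import cv2
for i in range(3): cv2.imwrite('pics/w16.png',snapshot('wrist'))
s=sense(); print(s['time'],s['tool_pos'],s['ft_force'],abs(s['joint_vel']).max())
cv2.imwrite('pics/d16.png',snapshot('side'))
"; python3 th.py
```

```text
[0.6243207  0.10148501] 0.13148647269167665 theta 0.49690349663810873
time: 11.9
tool_pos: [0.6124, 0.0469, 0.0237]
orientation: [-0.007, -0.678, 0.735, -0.0]
ft_force: [-10.4, 2.9, 5.1]
grip_width: 0.0005
turn units [ 0.11 -0.13 -0.84]
t 11.9 pos [0.6124 0.0469 0.0237] x-yaw -94.59 z [-0.011 -0.011 -1.   ] q [ 0.4   0.41 -0.32  0.01 -0.85  1.09] F [-10.4   2.9   5.1] units [0.301 0.617 0.138] norm 0.7
pivot in tool [ 0.0762 -0.017   0.0007]
tip z 0.06168792386521453 radius 0.07809491615159284 theta est 0.539
12.05 [0.61258901 0.0469117  0.02369523] [-10.17589553   3.68478003   5.55163128] 0.003913594842246746
turn units [ 0.11 -0.13 -0.83]
t 12.1 pos [0.6125 0.0469 0.0237] x-yaw -94.56 z [-0.011 -0.011 -1.   ] q [ 0.4   0.41 -0.32  0.01 -0.85  1.09] F [-10.    3.4   4.9] units [0.301 0.619 0.137] norm 0.7
pivot in tool [ 0.0762 -0.0169  0.0007]
tip z 0.061676318597183304 radius 0.07807017828282271 theta est 0.54
```

View pics/w16.png

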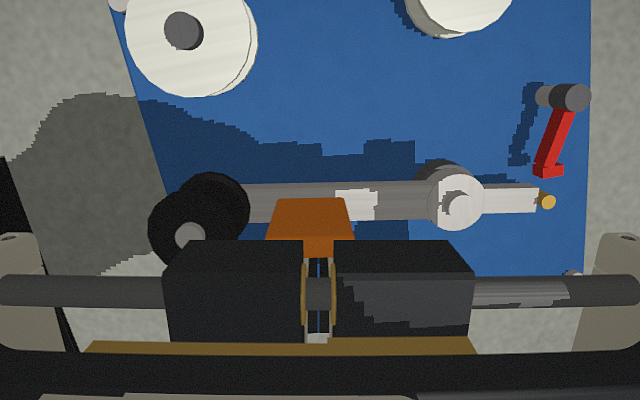

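Stable: about 0.53 rad (end stop 0.62), about 10.5 N, joints still. In the wrist picture the pin at (547,201) is well off the dropped pawl at (547,170). Handing in.

```bash
python3 -c "
from rig import *
print(finish_job()); s=sense(); print(s['time'],s['tool_pos'],s['ft_force'])"
```

```text
the job is handed in; nothing more can be done
None
the job is handed in; nothing more can be done
```

The grey brake lever is latched and released, and the gripper is holding the tensioner arm back well past the click. The job was handed in at about 12 s of the 43 s allowed, and no verdict is reported.

**Brake:** I pressed the yellow paddle down with shut fingers until the catch snapped in, pushed a little further, then lifted off. In the last side picture I measured (11.6 s), the paddle was still level at (348,290).

**Tensioner:** I pushed the orange tab round its pivot with shut fingers. I estimate the arm is at about 0.54 rad, from the finger position. It was taking about 10.5 N, with the robot's joints still. The wrist picture shows the pin well clear of the dropped pawl.

**Checks that disagreed:**
- **Tip offset:** the real fingertips sit about 38 mm behind the reported TCP. On the first descent there was no force where contact was expected. I confirmed the offset from the camera views and allowed for it.
- **Tool drift:** the tool sagged 48 mm and tilted 4° during the turn between the two jobs; I corrected this before lowering.
- **Arm angle:** just before the final push, the finger-based estimate was 0.48 rad and the roller-based one was 0.50 rad. Both are above the 0.43 needed.

The cages, brush and jar were never approached, but I did not measure their positions at the end.

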